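# Let the sample-rack hoist down to the side shelf by its ratchet pawl

## Robot

A 6-joint arm with a two-finger parallel gripper is mounted at the origin on the work surface. World frame = base frame: x ahead of the robot, y to its left, z up, the work surface at z = 0. Lengths are in m, angles in rad, forces in N, time in s.
With the tool pointing down it reaches from about 0.35 to 0.775 m from the base axis. Payload 7.3 kg.
Tool frame: the origin (TCP) lies between the finger pads; the fingertips stand robot.tcp_to_tips ahead of it and the grasp point (between the pads) lies 2 mm behind it (robot.tcp_to_tips is the distance from the TCP to the fingertips, in m); y points along the fingers, x is the direction in which the jaws open and shut, and the axes are right-handed (so a half turn about y gives the same grasp; the last joint's range is limited). The gripper opens to 92 mm and grips with 3 to 60 N. Pads are 19 mm wide; open, the fingers measure 130 mm over their backs; the gripper's body (75 mm by 190 mm) begins 47 mm behind the grasp point.
Start: joints at [1.118, 0.342, 1.524, -0, 1.275, -0.146], TCP at [0.159, 0.501, 0.244] pointing down, gripper open.
Joint ranges: [-2.53, 2.53], [-0.77, 2.02], [0.04, 2.7], [-1, 4.14], [0.28, 2.66], [-3.11, 3.11]. Speed limits (rad/s): [2.57, 2.57, 3.14, 3.14, 3.14, 3.14].

## Interface

Orientations are given as [roll, pitch, yaw] about the fixed x, y, z axes, in that order (R = Rz(yaw) Ry(pitch) Rx(roll)).
In Python, from cell import status, read_camera, get_calibration, robot gives the robot as it stands.
- The arm moves only by the shell command python3 -m creep 'ROWS' [FORCE]. ROWS is JSON, a list of rows, each an object of numbers: "dx", "dy", "dz": the shift along the tool's x, y, z in m; "rx", "ry", "rz": the turn, a rotation vector about the tool's x, y, z in rad; "gripper": the opening, from 0 (shut) to 1 (fully open). A call has 1 to 20 rows; each row is the pose to reach, as a shift and turn from the pose commanded when the call began, along the tool's axes at that moment; what a row does not reach only later rows make up. A row lasts 1/8 s, in which the tool goes at most 62.5 mm and 10.7 degrees, less where a joint would pass 70% of its speed; a pose out of reach is approached as far as the arm can. A call with a gripper value outside its range is refused whole. The fingers move at their own pace and stop on an object; FORCE is the grip in N (left out, the last holds). Time passes only in rows, so rows that repeat a pose let the fingers close. It gives the time, the measured TCP pose, the force and the opening at its end, in the units of the state.
- status.observe(): the state, without advancing time (a new reading comes with each control period).
- read_camera(name): name is "scene" or "side" or "wrist"; returns (picture, depth): 384x512x3 uint8, red, green, blue; 384x512 float32, m along the optical axis (not along the pixel's ray), 0 where there is no reading.
- get_calibration(name): a dict with "fx", "fy", "cx", "cy" (pixels), "xyz" and "rotation" of the camera in the world; the wrist camera has in their place "mount" (4x4, takes a point from camera to tool coordinates, whose origin is the TCP and whose axes are the tool frame's). Camera axes: x right, y down, z forward; pixel columns grow to the right and rows downward; lengths in m; the calibration is good to about 2 mm. A picture is of the moment at which its call begins: read the wrist's pose just before it. get_calibration takes no time and is no camera call.
- robot.hand_in(): hands the job in, once; it reports no verdict.
The state is a dict: "time": time; "qpos": joint angles; "qvel": joint speeds; "joint_efforts": joint torques, N m; "tool_pos": TCP position; "tool_rot": TCP orientation; "contact_force": force on the tool from outside, world axes, zero at the start; "torque": the same for the moment, N m; "opening": finger opening in m.
Only numpy, scipy, OpenCV 4.12 (cv2) and the standard library are available. Lean on these libraries where they do the work, as an engineer would, in place of code of your own. Each camera call takes 0.05 s, during which the arm holds its last target.

## Task

Press the pawl's thumb pad gently (never harder than 15 N) to lift the pawl clear of its toothed wheel, and hold it there while the raised rack carriage sinks by its own weight. Let the pad go in time for the pawl to drop back between two teeth and hold the carriage level with the side shelf, to within 7 mm. Do not touch the carriage or its rack, and leave the other things on the bench where they are.

Things in the scene. Friction and masses are not known exactly. Their poses are not given: they have to be found in the camera images.
- hoist: Grey base (170 x 480 x 12 mm) of a bench-top rack hoist, fixed. Frame: x away from the robot at yaw 0, y left, z up; origin on the bench under an aluminium column 40 x 36 mm, 340 mm high. From right to left: ratchet wheel and pawl at y -100 mm, column at 0, rack carriage at 45 to 170, side shelf at 187 to 282, the shelf's post (245 mm high) at 315.
- pivot (a point): Centre of the pawl's hinge pin, which runs along the hoist's y, at (-55, -100, 175) mm in the hoist's frame. The steel pawl reaches 57 mm from it in the hoist's +x, over the top of the wheel; its tail, 12 mm wide, reaches 90 mm in -x, towards the robot. Pushing the tail's pad down lifts the pawl.
- pad_axis (a point): Point on the pad's upright axis, at the pin's height, 75 mm from the pin in the hoist's -x (fixed to the hoist). The thumb pad, a level black disc 28 mm across and 5 mm thick on a rubber cushion, sits on the pawl's tail by a set screw set differently each time: its top is 19 to 41 mm above this point while the pawl is seated. That height is not measured: feel for it. Nothing within 60 mm is higher.
- pawl (a joint): Pawl angle, rad. 0: seated between two teeth. Clear of the teeth above 0.135 (tail 10 mm down at the pad); hard stop at 0.155 (11.6 mm down). A spring and the load resist: 3 N on the pad to start, 5 to 8 N while the wheel loads the pawl, dropping when the teeth come free, 4 to 6 N at the stop. The pad's cushion gives 1 mm for each 6 N, so past the stop the force climbs 6 N per mm.
- drum (a joint): Angle of the drum with its ratchet wheel (20 teeth, 90 mm across the tips), rad; 0 at the start, grows as the drum turns back. The carriage sinks 20 mm per rad, so one tooth is 6.3 mm of height. A damper keeps the sinking slow, 5 to 12 mm/s, varying with the load.
- wheel_axis (a point): Centre of the ratchet wheel, 120 mm above the bench, on its level axis along the hoist's y.
- carriage: Steel deck 120 x 125 mm with a white rack of 16 capped tubes on it (106 mm high), guided on the column; origin on the column's axis at the height of the deck's top. Starts with the deck 220 mm above the bench; moves straight down as the drum turns back. When the pawl is let go it sinks on until the next tooth is caught, by up to one tooth (6.3 mm).
- deck (a point): Centre of the top face of the carriage's deck.
- shelf_top (a point): Centre of the top face of the side shelf, a steel plate 120 by 95 mm clamped on the post to the left of the carriage, 115 to 175 mm above the bench. The deck must finish level with it.
- jar_mid (a point): A small amber jar with a white cap, 52 mm across and 65 mm high, on the bench beside the hoist: a bystander, its middle.
- wash_bottle: A white bottle 60 mm across and 150 mm high, to the right of the hoist: a bystander, origin under its middle.
- spare_tube: A capped sample tube 100 mm long lying on the bench: a bystander.
- small_rack: A yellow rack of nine capped tubes, 66 by 66 by 106 mm high, standing on the bench: a bystander, origin under its middle.
- pen: A thick pen 120 mm long lying on the bench: a bystander.
- slide_box: A flat red and white box, 75 by 100 by 32 mm, on the bench right of the hoist: a bystander.

How it is judged:
By the outcome, as a careful person would: the job done as asked, in the order asked, and still so for the second after the job is handed in, with the robot touching nothing.
It also fails if it takes over 72 s, if anything falls off the work surface, if the arm or the gripper's body presses on something with over 40 N, if the wrist force passes 120 N, or if a joint passes its speed limit or range.

## Working session

There is one attempt and no reset: what is moved stays moved. The work goes in short steps, Python scripts to look and compute and a shell command to move; the robot and the scene stay as the last step left them, time stands still between calls to the robot, and variables do not carry over. Pictures are saved under pics/ and viewed, and the job is handed in when it is done.

```bash
ls; mkdir -p pics
python3 - <<'E'
from cell import status, read_camera, get_calibration, robot
import cv2, numpy as np
s=status.observe(); print(s); print(robot.tcp_to_tips)
for n in ["scene","side"]:
    p,d=read_camera(n); cv2.imwrite(f"pics/{n}0.png",cv2.cvtColor(p,cv2.COLOR_RGB2BGR)); np.save(f"pics/{n}0.npy",d)
    print(n,get_calibration(n))
print(get_calibration("wrist"))
E
```

```text
pics
{'time': 0.0, 'qpos': array([ 1.11798196e+00,  3.42757117e-01,  1.52505956e+00, -1.52392014e-05,
        1.27544855e+00, -1.46024021e-01]), 'qvel': array([ 7.21397721e-05,  6.32524862e-05, -6.51225418e-04, -1.98080012e-03,
       -1.10701086e-03,  1.32152006e-03]), 'joint_efforts': array([ 1.43465910e-03, -4.31253576e+01, -2.44216543e+01,  7.19026546e-02,
        5.62112918e-02, -1.76619919e-04]), 'tool_pos': array([0.15836146, 0.50011042, 0.24301227]), 'tool_rot': array([-1.57056737,  0.0016569 ,  1.26401062]), 'contact_force': array([-0.13811981,  0.95907925, -0.3581579 ]), 'torque': array([-0.01477326, -0.00730714, -0.01810918]), 'opening': 0.09153612435808642}
0.017
scene {'fx': 478.7662058573737, 'fy': 478.7662058573737, 'cx': 262.7511489470854, 'cy': 189.26582070459352, 'xyz': array([0.18270623, 0.44480057, 1.12822234]), 'rotation': array([-2.58050325,  0.00426507, -2.4355832 ])}
side {'fx': 488.1155680050006, 'fy': 488.1155680050006, 'cx': 251.91232445410296, 'cy': 189.2054945855747, 'xyz': array([ 0.45116722, -0.90330651,  0.82557846]), 'rotation': array([-2.21047383, -0.00696827, -0.10925259])}
{'fx': 271.21132096116287, 'fy': 271.21132096116287, 'cx': 254.25593558110066, 'cy': 192.00532588742493, 'mount': array([[ 9.99999807e-01,  4.67131966e-04, -4.09388817e-04,
        -3.98137146e-06],
       [ 5.25290640e-04, -2.84269459e-01,  9.58744282e-01,
        -1.40717603e-01],
       [ 3.31483364e-04, -9.58744312e-01, -2.84269650e-01,
         7.70285050e-02],
       [ 0.00000000e+00,  0.00000000e+00,  0.00000000e+00,
         1.00000000e+00]])}
```

View pics/scene0.png

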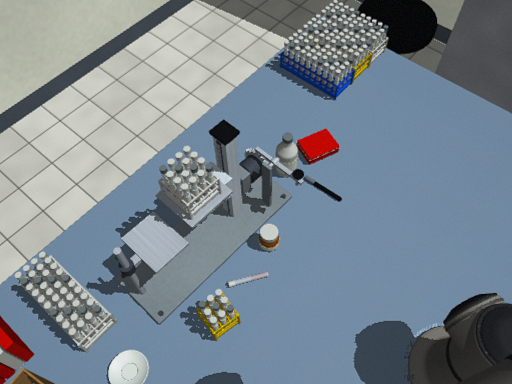

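View pics/side0.png

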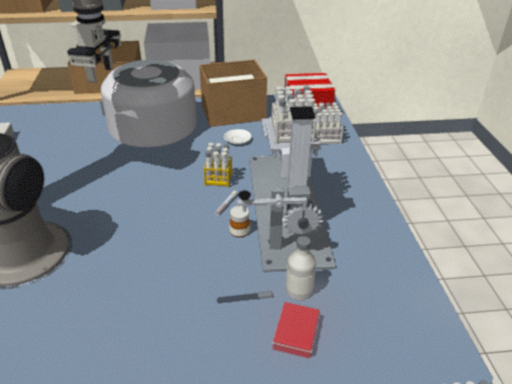

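```bash
cat > h.py <<'E'
import numpy as np, cv2
from scipy.spatial.transform import Rotation as Ro
from cell import status, read_camera, get_calibration, robot
def cloud(n,d,c=None):
    c=c or get_calibration(n)
    v,u=np.indices(d.shape)
    P=np.stack([(u-c['cx'])/c['fx']*d,(v-c['cy'])/c['fy']*d,d],-1)
    return P@Ro.from_euler('xyz',c['rotation']).as_matrix().T+c['xyz']
def proj(n,p):
    c=get_calibration(n); q=(np.asarray(p)-c['xyz'])@Ro.from_euler('xyz',c['rotation']).as_matrix()
    return np.stack([q[...,0]/q[...,2]*c['fx']+c['cx'],q[...,1]/q[...,2]*c['fy']+c['cy']],-1)
E
python3 - <<'E'
from h import *
d=np.load('pics/scene0.npy'); P=cloud('scene',d)
np.set_printoptions(precision=4,suppress=True)
for nm,(u,v) in dict(col=(224,130),pad=(299,175),jar=(269,229),bottle=(288,137),shelf=(155,242),deck=(221,190),deckfront=(197,212),base=(215,255),table=(330,250),cornerL=(161,318),cornerR=(290,198)).items():
    print(nm,P[v,u])
z=P[...,2]; v,u=np.indices(z.shape)
roi=(u>110)&(u<310)&(v>150)&(v<330)
print('table z',np.median(z[240:300,300:350]))
t=np.median(z[240:300,300:350])
m=roi&(abs(z-t-0.012)<0.004)
pts=P[m][:,:2]
# largest component
n,l,s,_=cv2.connectedComponentsWithStats(m.astype(np.uint8)); k=1+np.argmax(s[1:,4]); pts=P[l==k][:,:2]; print(s[k])
r=cv2.minAreaRect((pts*1000).astype(np.float32)); print(r, cv2.boxPoints(r))
# heights of shelf
m=(u>125)&(u<187)&(v>215)&(v<272); zz=z[m]; zz=zz[(zz>.1)&(zz<.19)]; h=np.histogram(zz,bins=np.arange(.1,.19,.002)); print(list(zip(h[1].round(3),h[0])))
m=(u>155)&(u<240)&(v>165)&(v<225); zz=z[m]; zz=zz[(zz>.2)&(zz<.24)]; h=np.histogram(zz,bins=np.arange(.2,.24,.002)); print(list(zip(h[1].round(3),h[0])))
im=cv2.imread('pics/scene0.png'); cv2.imwrite('pics/s0z.png',cv2.resize(im[100:330,100:360],None,fx=3,fy=2.6,interpolation=cv2.INTER_CUBIC))
im=cv2.imread('pics/side0.png'); cv2.imwrite('pics/d0z.png',cv2.resize(im[80:330,200:360],None,fx=4,fy=2.4*1,interpolation=cv2.INTER_CUBIC))
E
```

```text
col [0.6658 0.0096 0.3383]
pad [ 0.5258 -0.0821  0.1984]
jar [0.5302 0.0203 0.0701]
bottle [ 0.639  -0.1848  0.1491]
shelf [0.67   0.2479 0.168 ]
deck [0.6256 0.0753 0.2209]
deckfront [0.6271 0.1501 0.2202]
base [0.6052 0.1429 0.0145]
table [ 0.3941 -0.0624  0.0015]
cornerL [0.5927 0.3418 0.0096]
cornerR [ 0.5686 -0.1153  0.0066]
table z 0.00031435410371305483
[ 115  176  177  148 6863]
((662.3372802734375, 113.10618591308594), (479.7140197753906, 171.72317504882812), 87.86736297607422) [[ 567.6094 -123.3895]
 [ 739.2136 -129.7798]
 [ 757.0652  349.6019]
 [ 585.4609  355.9922]]
[(np.float64(0.1), np.int64(0)), (np.float64(0.102), np.int64(0)), (np.float64(0.104), np.int64(0)), (np.float64(0.106), np.int64(0)), (np.float64(0.108), np.int64(0)), (np.float64(0.11), np.int64(0)), (np.float64(0.112), np.int64(0)), (np.float64(0.114), np.int64(0)), (np.float64(0.116), np.int64(0)), (np.float64(0.118), np.int64(0)), (np.float64(0.12), np.int64(0)), (np.float64(0.122), np.int64(0)), (np.float64(0.124), np.int64(0)), (np.float64(0.126), np.int64(0)), (np.float64(0.128), np.int64(0)), (np.floa
[... 945 characters left out ...]
(2)), (np.float64(0.186), np.int64(3))]
[(np.float64(0.2), np.int64(7)), (np.float64(0.202), np.int64(10)), (np.float64(0.204), np.int64(5)), (np.float64(0.206), np.int64(7)), (np.float64(0.208), np.int64(7)), (np.float64(0.21), np.int64(15)), (np.float64(0.212), np.int64(25)), (np.float64(0.214), np.int64(50)), (np.float64(0.216), np.int64(122)), (np.float64(0.218), np.int64(340)), (np.float64(0.22), np.int64(376)), (np.float64(0.222), np.int64(117)), (np.float64(0.224), np.int64(42)), (np.float64(0.226), np.int64(36)), (np.float64(0.228), np.int64(29)), (np.float64(0.23), np.int64(46)), (np.float64(0.232), np.int64(68)), (np.float64(0.234), np.int64(89)), (np.float64(0.236), np.int64(51))]
```

View pics/s0z.png

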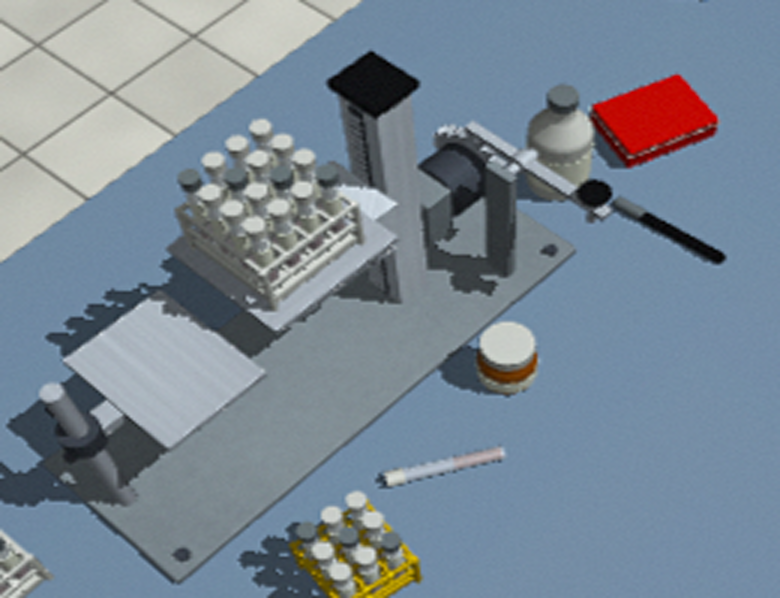

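Run:
```python
from h import *
np.set_printoptions(precision=4,suppress=True)
for n,win,cw in [('scene',(285,310,165,186),(205,242,118,148)),('side',(235,254,186,204),(285,318,98,122))]:
    d=np.load(f'pics/{n}0.npy'); P=cloud(n,d); g=cv2.cvtColor(cv2.imread(f'pics/{n}0.png'),cv2.COLOR_BGR2GRAY)
    for nm,w,zr in [('pad',win,(.185,.225)),('col',cw,(.325,.355))]:
        m=np.zeros(g.shape,bool); m[w[2]:w[3],w[0]:w[1]]=1
        m&=(g<60)&(P[...,2]>zr[0])&(P[...,2]<zr[1])
        q=P[m]; print(n,nm,m.sum(),q.mean(0),np.median(q,0), 'ext',q.min(0),q.max(0), np.argwhere(m).mean(0)[::-1])
# hoist frame from base, guess origin from column top; region heights
d=np.load('pics/scene0.npy'); P=cloud('scene',d)
yaw=-0.0372; o=np.array([.6643,.0085]); R=np.array([[np.cos(yaw),-np.sin(yaw)],[np.sin(yaw),np.cos(yaw)]])
H=P.copy(); H[...,:2]=(P[...,:2]-o)@R
def st(m): return m.sum(),np.median(H[...,2][m]),H[...,2][m].std()
for nm,x0,x1,y0,y1,z0,z1 in [('shelf',-50,50,195,275,160,180),('deckfront',-70,-48,50,165,210,230),('base',-80,-60,0,300,5,20),('base2',-60,-40,0,180,5,20)]:
    m=(H[...,0]>x0/1e3)&(H[...,0]<x1/1e3)&(H[...,1]>y0/1e3)&(H[...,1]<y1/1e3)&(H[...,2]>z0/1e3)&(H[...,2]<z1/1e3)
    print(nm,st(m),H[m].min(0),H[m].max(0))
m=(abs(H[...,2]-.2195)<.004)&(abs(H[...,0])<.1)&(H[...,1]<.2)&(H[...,1]>.03); print('deck',H[m].min(0),H[m].max(0))
m=(abs(H[...,2]-.171)<.004)&(abs(H[...,0])<.1)&(H[...,1]<.4)&(H[...,1]>.15); print('shelf',np.percentile(H[m],[1,99],axis=0))
c=cv2.imread('pics/scene0.png')
for p in [(-130,-100,200),(0,0,340),(-55,-100,175),(0,235,171)]:
    w=np.r_[R@(np.array(p[:2])/1e3)+o,p[2]/1e3]; print(p,w,proj('scene',w),proj('side',w))
```

```text
scene pad 94 [ 0.5298 -0.0812  0.1997] [ 0.5301 -0.0814  0.1995] ext [ 0.5176 -0.0967  0.1954] [ 0.5425 -0.0685  0.2051] [297.4681 174.    ]
scene col 434 [0.661  0.015  0.3398] [0.6604 0.0148 0.3401] ext [ 0.638  -0.0106  0.3297] [0.6877 0.0371 0.3445] [223.8664 132.2811]
side pad 81 [ 0.5283 -0.0857  0.1994] [ 0.5281 -0.0862  0.1996] ext [ 0.5156 -0.0974  0.1922] [ 0.5398 -0.0692  0.2023] [243.963  194.9259]
side col 255 [0.6617 0.0053 0.3395] [0.6616 0.0033 0.3399] ext [ 0.638  -0.0138  0.3332] [0.6857 0.0318 0.3426] [302.3373 112.6157]
shelf (np.int64(1463), np.float64(0.17127831465051357), np.float64(0.0017462673971680093)) [-0.0499  0.195   0.1665] [0.05   0.275  0.1769]
deckfront (np.int64(321), np.float64(0.21973463553572736), np.float64(0.002432680160273704)) [-0.0623  0.0504  0.2118] [-0.0481  0.1649  0.2255]
base (np.int64(880), np.float64(0.012293443194894116), np.float64(0.002109970539975438)) [-0.08    0.0006  0.0054] [-0.06    0.2998  0.0184]
base2 (np.int64(486), np.float64(0.012313053052833367), np.float64(0.0023358406148209646)) [-0.06    0.0001  0.0058] [-0.04    0.1797  0.0185]
deck [-0.0623  0.0303  0.2155] [0.0611 0.175  0.2234]
shelf [[-0.0602  0.1931  0.1674]
 [ 0.058   0.3297  0.1747]]
(-130, -100, 200) [ 0.5307 -0.0866  0.2   ] [298.6054 172.272 ] [245.1088 194.899 ]
(0, 0, 340) [0.6643 0.0085 0.34  ] [224.8338 129.5509] [303.2881 111.6048]
(-55, -100, 175) [ 0.6056 -0.0894  0.175 ] [274.5549 160.8796] [279.8879 202.8035]
(0, 235, 171) [0.673  0.2433 0.171 ] [155.3272 239.1806] [285.4218 126.8914]
```

View pics/d0z.png

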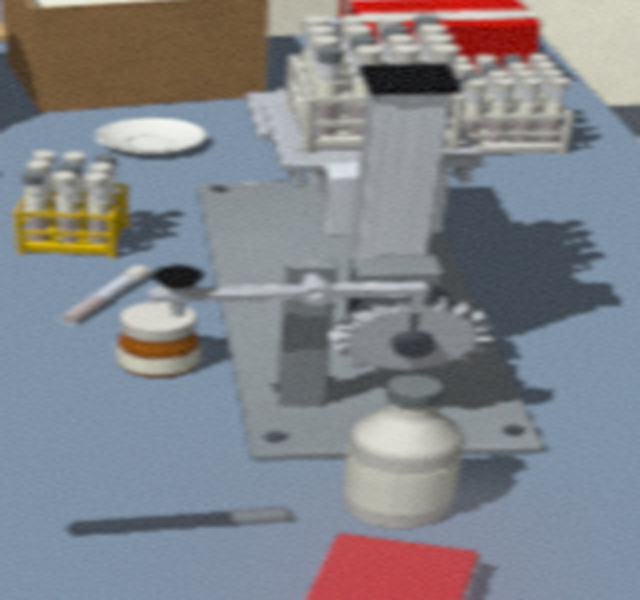

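```bash
cat >> h.py <<'E'
def dtool(target,s=None):
    s=s or status.observe(); R=Ro.from_euler('xyz',s['tool_rot']).as_matrix()
    return (np.asarray(target)-s['tool_pos'])@R
E
python3 - <<'E'
from h import *
d=dtool([.527,-.085,.244]); print(d.round(4),(d/14).round(4))
E
```

```text
[-4.465e-01 -4.000e-04 -5.281e-01] [-0.0319 -0.     -0.0377]
```

```bash
python3 -m creep '[{"dx":-0.03,"dz":-0.036,"gripper":0},{"dx":-0.06,"dz":-0.072,"gripper":0},{"dx":-0.1,"dz":-0.118,"gripper":0},{"dx":-0.14,"dz":-0.165,"gripper":0},{"dx":-0.18,"dz":-0.212,"gripper":0},{"dx":-0.22,"dz":-0.26,"gripper":0},{"dx":-0.26,"dz":-0.307,"gripper":0},{"dx":-0.3,"dz":-0.354,"gripper":0},{"dx":-0.34,"dz":-0.402,"gripper":0},{"dx":-0.37,"dz":-0.438,"gripper":0},{"dx":-0.4,"dz":-0.473,"gripper":0},{"dx":-0.425,"dz":-0.503,"gripper":0},{"dx":-0.44,"dz":-0.52,"gripper":0},{"dx":-0.4465,"dz":-0.528,"gripper":0},{"dx":-0.4465,"dz":-0.528,"gripper":0},{"dx":-0.4465,"dz":-0.528,"gripper":0}]' 20
python3 - <<'E'
from h import *
s=status.observe(); print(s)
for n in ["wrist","side"]:
    p,d=read_camera(n); p=cv2.cvtColor(p,cv2.COLOR_RGB2BGR); cv2.imwrite(f"pics/{n}1.png",p); np.save(f"pics/{n}1.npy",d)
print(dtool([.527,-.085,.244]).round(4))
E
```

```text
{'time': 0.1, 'qpos': array([ 1.11799801e+00,  3.42626725e-01,  1.52491020e+00,  4.71862839e-06,
        1.27544662e+00, -1.46015951e-01]), 'qvel': array([ 6.10969704e-04, -2.77216311e-04, -2.35257375e-03,  1.38584897e-05,
        2.05272984e-03, -7.43087089e-04]), 'joint_efforts': array([ 1.97666013e-03, -4.31998301e+01, -2.44697267e+01,  7.19775120e-02,
        5.24438848e-02, -2.83681942e-05]), 'tool_pos': array([0.15837721, 0.50017496, 0.24313207]), 'tool_rot': array([-1.57058949e+00,  1.37543898e-03,  1.26401273e+00]), 'contact_force': array([ 0.11301788,  0.234175  , -0.46354835]), 'torque': array([-0.00235357,  0.02975987,  0.04166952]), 'opening': 0.09152974398939905}
[-4.467e-01 -4.000e-04 -5.281e-01]invalid input at $[0]: expected keys dx, dy, dz, rx, ry, rz, gripper
```

View pics/wrist1.png

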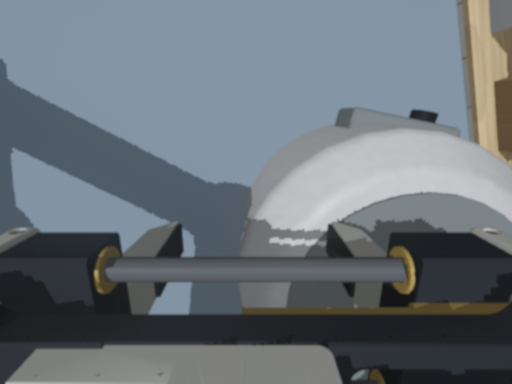

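View pics/side1.png

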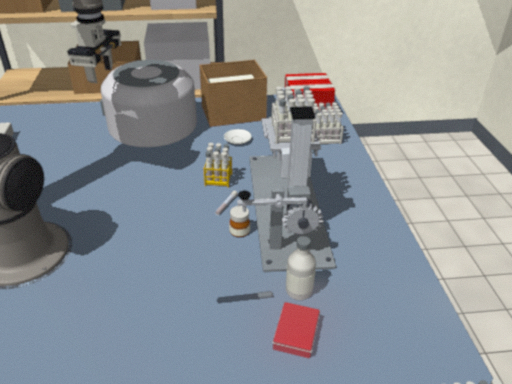

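The move was refused because every row needs all seven keys, so nothing has moved. The pictures still show the start pose.

```bash
python3 -m creep '[{"dx":-0.03,"dy":0,"dz":-0.036,"rx":0,"ry":0,"rz":0,"gripper":0},{"dx":-0.06,"dy":0,"dz":-0.072,"rx":0,"ry":0,"rz":0,"gripper":0},{"dx":-0.1,"dy":0,"dz":-0.118,"rx":0,"ry":0,"rz":0,"gripper":0},{"dx":-0.135,"dy":0,"dz":-0.16,"rx":0,"ry":0,"rz":0,"gripper":0},{"dx":-0.17,"dy":0,"dz":-0.2,"rx":0,"ry":0,"rz":0,"gripper":0},{"dx":-0.205,"dy":0,"dz":-0.242,"rx":0,"ry":0,"rz":0,"gripper":0},{"dx":-0.24,"dy":0,"dz":-0.284,"rx":0,"ry":0,"rz":0,"gripper":0},{"dx":-0.275,"dy":0,"dz":-0.325,"rx":0,"ry":0,"rz":0,"gripper":0},{"dx":-0.31,"dy":0,"dz":-0.367,"rx":0,"ry":0,"rz":0,"gripper":0},{"dx":-0.345,"dy":0,"dz":-0.408,"rx":0,"ry":0,"rz":0,"gripper":0},{"dx":-0.375,"dy":0,"dz":-0.444,"rx":0,"ry":0,"rz":0,"gripper":0},{"dx":-0.4,"dy":0,"dz":-0.473,"rx":0,"ry":0,"rz":0,"gripper":0},{"dx":-0.425,"dy":0,"dz":-0.503,"rx":0,"ry":0,"rz":0,"gripper":0},{"dx":-0.44,"dy":0,"dz":-0.52,"rx":0,"ry":0,"rz":0,"gripper":0},{"dx":-0.4465,"dy":0,"dz":-0.528,"rx":0,"ry":0,"rz":0,"gripper":0},{"dx":-0.4465,"dy":0,"dz":-0.528,"rx":0,"ry":0,"rz":0,"gripper":0},{"dx":-0.4465,"dy":0,"dz":-0.528,"rx":0,"ry":0,"rz":0,"gripper":0}]' 20
python3 - <<'E'
from h import *
s=status.observe(); print(s)
for n in ["wrist","side"]:
    p,d=read_camera(n); p=cv2.cvtColor(p,cv2.COLOR_RGB2BGR); cv2.imwrite(f"pics/{n}2.png",p); np.save(f"pics/{n}2.npy",d)
print(dtool([.527,-.085,.244]).round(4))
E
```

```text
time: 2.33
tool_pos: [0.5266, -0.0838, 0.2437]
tool_rot: [-1.57, -0.0, 1.265]
contact_force: [0.2, 1.6, 0.1]
opening: 0.0008
{'time': 2.325, 'qpos': array([-3.01696529e-01,  3.57316931e-01,  1.50122637e+00,  3.42540776e-04,
        1.28348039e+00, -1.56652889e+00]), 'qvel': array([ 0.00482221, -0.0063495 , -0.00063592, -0.00113861,  0.00019194,
       -0.00205415]), 'joint_efforts': array([-3.69208278e-01, -4.36245060e+01, -2.45890975e+01, -5.45811513e-02,
        6.48345659e-02,  1.39093604e-04]), 'tool_pos': array([ 0.52661232, -0.08376218,  0.24373092]), 'tool_rot': array([-1.57036388e+00, -3.26614986e-04,  1.26473515e+00]), 'contact_force': array([0.22621328, 1.58723508, 0.10715619]), 'torque': array([ 0.01111016,  0.00353551, -0.02816024]), 'opening': 0.0008136160712771561}
[-0.0011 -0.0001 -0.0006]
```

View pics/wrist2.png

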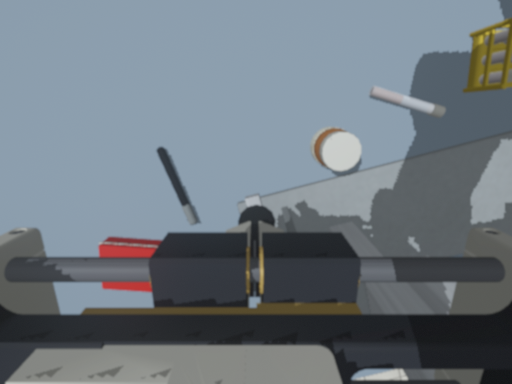

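View pics/side2.png

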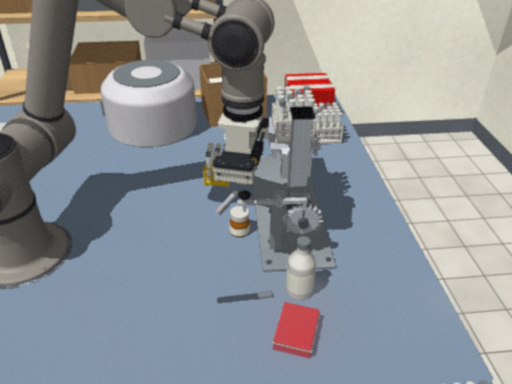

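Run:
```python
from h import *
np.set_printoptions(precision=4,suppress=True)
s=status.observe()
c=get_calibration('wrist'); M=c['mount']; R=Ro.from_euler('xyz',s['tool_rot']).as_matrix()
d=np.load('pics/wrist2.npy'); v,u=np.indices(d.shape)
C=np.stack([(u-c['cx'])/c['fx']*d,(v-c['cy'])/c['fy']*d,d],-1)
W=(C@M[:3,:3].T+M[:3,3])@R.T+s['tool_pos']
m=(u>225)&(u<290)&(v>195)&(v<232)&(W[...,2]>.19)&(W[...,2]<.215)
q=W[m]; print(m.sum(),q.min(0),q.max(0),np.median(q,0),(np.argwhere(m).min(0),np.argwhere(m).max(0)))
xy=q[:,:2]
p,d=read_camera('scene'); cv2.imwrite('pics/scene2.png',cv2.cvtColor(p,cv2.COLOR_RGB2BGR))
im=cv2.imread('pics/wrist2.png'); cv2.imwrite('pics/w2z.png',cv2.resize(im[180:300,190:330],None,fx=5,fy=5,interpolation=cv2.INTER_CUBIC))
# where projected estimated pad centre lands in wrist
for P in [(.529,-.085,.2),(.5305,-.0866,.2)]:
    t=(np.array(P)-s['tool_pos'])@R; k=(t-M[:3,3])@M[:3,:3]; print(k[0]/k[2]*c['fx']+c['cx'],k[1]/k[2]*c['fy']+c['cy'])
```

```text
543 [ 0.5157 -0.0962  0.1953] [ 0.5357 -0.0692  0.2017] [ 0.5232 -0.0804  0.1996] (array([205, 238]), array([226, 275]))
253.69115087406954 224.35436690664812
252.23649555233294 226.74966610362452
```

View pics/w2z.png

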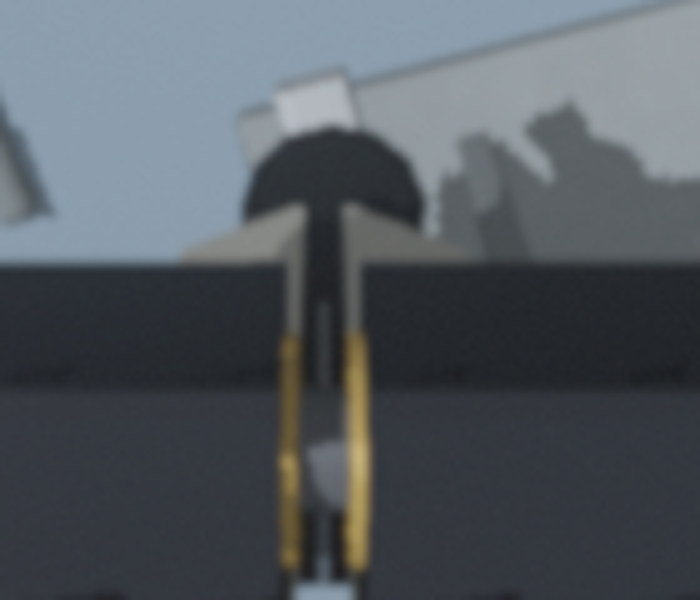

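View pics/scene2.png

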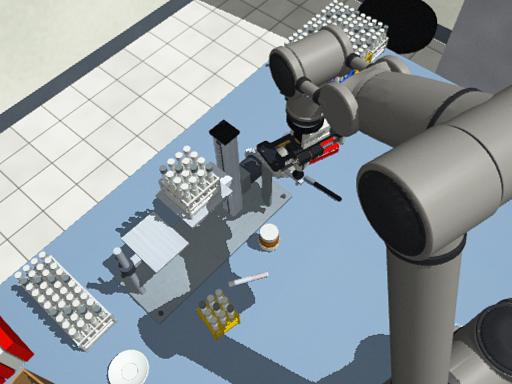

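```bash
python3 -m creep '[{"dx":0,"dy":0.003,"dz":0,"rx":0,"ry":0,"rz":0,"gripper":0},{"dx":0,"dy":0.007,"dz":0,"rx":0,"ry":0,"rz":0,"gripper":0},{"dx":0,"dy":0.011,"dz":0,"rx":0,"ry":0,"rz":0,"gripper":0},{"dx":0,"dy":0.013,"dz":0,"rx":0,"ry":0,"rz":0,"gripper":0}]'
python3 -m creep '[{"dx":0,"dy":0.002,"dz":0,"rx":0,"ry":0,"rz":0,"gripper":0},{"dx":0,"dy":0.004,"dz":0,"rx":0,"ry":0,"rz":0,"gripper":0},{"dx":0,"dy":0.006,"dz":0,"rx":0,"ry":0,"rz":0,"gripper":0},{"dx":0,"dy":0.007,"dz":0,"rx":0,"ry":0,"rz":0,"gripper":0},{"dx":0,"dy":0.007,"dz":0,"rx":0,"ry":0,"rz":0,"gripper":0}]'
python3 - <<'E'
from h import *
p,d=read_camera('side'); im=cv2.cvtColor(p,cv2.COLOR_RGB2BGR); cv2.imwrite('pics/side3.png',cv2.resize(im[130:250,190:330],None,fx=5,fy=5,interpolation=cv2.INTER_CUBIC))
for i in range(1): s=status.observe(); print(s['time'],s['contact_force'],s['tool_pos'])
E
```

```text
time: 2.98
tool_pos: [0.5269, -0.0846, 0.2302]
tool_rot: [-1.57, -0.0, 1.264]
contact_force: [-0.1, 0.3, 0.2]
opening: 0.0003
time: 3.6
tool_pos: [0.527, -0.0846, 0.2237]
tool_rot: [-1.571, -0.0, 1.264]
contact_force: [-0.5, -0.1, 0.3]
opening: 0.0006
3.65 [ 0.270687    0.48222361 -0.33527841] [ 0.52707059 -0.08462233  0.22374765]
```

View pics/side3.png

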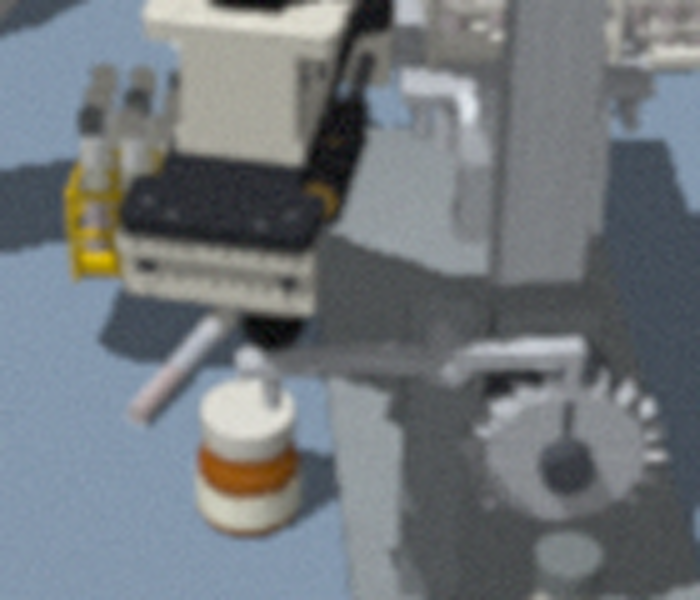

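```bash
python3 -m creep '[{"dx":0,"dy":0.001,"dz":0,"rx":0,"ry":0,"rz":0,"gripper":0},{"dx":0,"dy":0.002,"dz":0,"rx":0,"ry":0,"rz":0,"gripper":0},{"dx":0,"dy":0.003,"dz":0,"rx":0,"ry":0,"rz":0,"gripper":0},{"dx":0,"dy":0.004,"dz":0,"rx":0,"ry":0,"rz":0,"gripper":0},{"dx":0,"dy":0.004,"dz":0,"rx":0,"ry":0,"rz":0,"gripper":0}]'
python3 -m creep '[{"dx":0,"dy":0.0005,"dz":0,"rx":0,"ry":0,"rz":0,"gripper":0},{"dx":0,"dy":0.001,"dz":0,"rx":0,"ry":0,"rz":0,"gripper":0},{"dx":0,"dy":0.001,"dz":0,"rx":0,"ry":0,"rz":0,"gripper":0}]'
python3 -m creep '[{"dx":0,"dy":0.0005,"dz":0,"rx":0,"ry":0,"rz":0,"gripper":0},{"dx":0,"dy":0.001,"dz":0,"rx":0,"ry":0,"rz":0,"gripper":0},{"dx":0,"dy":0.001,"dz":0,"rx":0,"ry":0,"rz":0,"gripper":0}]'
```

```text
time: 4.28
tool_pos: [0.527, -0.0846, 0.2196]
tool_rot: [-1.571, -0.0, 1.264]
contact_force: [0.2, 0.9, -0.7]
opening: 0.0002
time: 4.65
tool_pos: [0.527, -0.0846, 0.2187]
tool_rot: [-1.571, -0.0, 1.264]
contact_force: [0.2, -0.2, -1.4]
opening: 0.0005
time: 5.03
tool_pos: [0.527, -0.0846, 0.2176]
tool_rot: [-1.571, -0.0, 1.264]
contact_force: [-0.9, -0.1, 0.3]
opening: 0.0002
```

```bash
python3 -m creep '[{"dx":0,"dy":0.0005,"dz":0,"rx":0,"ry":0,"rz":0,"gripper":0},{"dx":0,"dy":0.0005,"dz":0,"rx":0,"ry":0,"rz":0,"gripper":0}]'
python3 -m creep '[{"dx":0,"dy":0.0005,"dz":0,"rx":0,"ry":0,"rz":0,"gripper":0},{"dx":0,"dy":0.0005,"dz":0,"rx":0,"ry":0,"rz":0,"gripper":0}]'
python3 -m creep '[{"dx":0,"dy":0.0005,"dz":0,"rx":0,"ry":0,"rz":0,"gripper":0},{"dx":0,"dy":0.0005,"dz":0,"rx":0,"ry":0,"rz":0,"gripper":0}]'
```

```text
time: 5.28
tool_pos: [0.527, -0.0846, 0.2172]
tool_rot: [-1.571, -0.0, 1.264]
contact_force: [-0.1, 0.4, 0.3]
opening: 0.0001
time: 5.52
tool_pos: [0.5271, -0.0846, 0.2168]
tool_rot: [-1.571, -0.0, 1.264]
contact_force: [1.0, -0.4, 1.3]
opening: 0.0003
time: 5.78
tool_pos: [0.5271, -0.0846, 0.2165]
tool_rot: [-1.571, -0.0, 1.264]
contact_force: [-1.6, 0.1, 3.0]
opening: 0.0004
```

```bash
python3 -m creep '[{"dx":-0.0001,"dy":0.001,"dz":0.0003,"rx":0,"ry":0,"rz":0,"gripper":0},{"dx":-0.0002,"dy":0.002,"dz":0.0006,"rx":0,"ry":0,"rz":0,"gripper":0},{"dx":-0.0003,"dy":0.003,"dz":0.0009,"rx":0,"ry":0,"rz":0,"gripper":0}]'
python3 -m creep '[{"dx":-0.0001,"dy":0.001,"dz":0.0003,"rx":0,"ry":0,"rz":0,"gripper":0},{"dx":-0.0002,"dy":0.002,"dz":0.0006,"rx":0,"ry":0,"rz":0,"gripper":0},{"dx":-0.0003,"dy":0.003,"dz":0.0009,"rx":0,"ry":0,"rz":0,"gripper":0}]'
python3 -m creep '[{"dx":-0.0001,"dy":0.001,"dz":0.0003,"rx":0,"ry":0,"rz":0,"gripper":0},{"dx":-0.0002,"dy":0.002,"dz":0.0006,"rx":0,"ry":0,"rz":0,"gripper":0}]'
```

```text
time: 6.15
tool_pos: [0.5263, -0.0846, 0.2134]
tool_rot: [-1.571, -0.0, 1.264]
contact_force: [-0.2, 1.2, 4.6]
opening: 0.0008
time: 6.52
tool_pos: [0.5254, -0.0846, 0.2103]
tool_rot: [-1.572, -0.0, 1.264]
contact_force: [0.0, -0.3, 5.5]
opening: 0.0005
time: 6.78
tool_pos: [0.5249, -0.0846, 0.2084]
tool_rot: [-1.572, -0.0, 1.264]
contact_force: [0.6, 1.6, 5.7]
opening: 0.0005
```

```bash
cat > m.py <<'E'
from h import *
import sys
yaw=-0.0372; o=np.array([.6643,.0085]); R=np.array([[np.cos(yaw),-np.sin(yaw)],[np.sin(yaw),np.cos(yaw)]])
def mode(z):
    c=np.median(z)
    h,e=np.histogram(z,bins=np.arange(.1,.25,.003)); c=e[h.argmax()]+.0015
    for _ in range(6): 
        k=abs(z-c)<.004; c=z[k].mean()
    return c,k.sum()
def meas(save=None):
    s=status.observe(); p,d=read_camera('scene'); H=cloud('scene',d); H[...,:2]=(H[...,:2]-o)@R
    if save: cv2.imwrite(save,cv2.cvtColor(p,cv2.COLOR_RGB2BGR))
    def reg(x0,x1,y0,y1,z0,z1):
        m=(H[...,0]>x0)&(H[...,0]<x1)&(H[...,1]>y0)&(H[...,1]<y1)&(H[...,2]>z0)&(H[...,2]<z1); return H[...,2][m]
    dk=mode(reg(-.058,-.048,.05,.16,.13,.235)); sh=mode(reg(-.05,.05,.195,.275,.12,.18))
    # rack top: 95th pct caps
    rk=np.percentile(reg(-.05,.06,.05,.165,.2,.36),97)
    print('t %.3f F %s z %.4f deck %.4f(%d) shelf %.4f(%d) diff %.4f caps %.4f'%(s['time'],s['contact_force'].round(1),s['tool_pos'][2],*dk,*sh,dk[0]-sh[0],rk))
if __name__=='__main__': meas(sys.argv[1] if len(sys.argv)>1 else None)
E
python3 m.py
```

```text
t 6.775 F [0.6 1.6 5.7] z 0.2084 deck 0.2204(193) shelf 0.1713(1421) diff 0.0491 caps 0.3276
```

```bash
python3 -m creep '[{"dx":-0.0001,"dy":0.001,"dz":0.0003,"rx":0,"ry":0,"rz":0,"gripper":0},{"dx":-0.0002,"dy":0.002,"dz":0.0006,"rx":0,"ry":0,"rz":0,"gripper":0}]'
python3 -m creep '[{"dx":0,"dy":0.001,"dz":0.0003,"rx":0,"ry":0,"rz":0,"gripper":0}]'; python3 m.py
```

```text
time: 7.08
tool_pos: [0.5241, -0.0846, 0.2061]
tool_rot: [-1.571, -0.0, 1.264]
contact_force: [2.3, 0.2, 3.1]
opening: 0.0
time: 7.2
tool_pos: [0.5239, -0.0846, 0.2052]
tool_rot: [-1.572, -0.0, 1.264]
contact_force: [2.0, 0.4, 3.7]
opening: 0.0004
t 7.200 F [2.  0.4 3.7] z 0.2052 deck 0.2168(199) shelf 0.1712(1412) diff 0.0456 caps 0.3242
```

```bash
python3 -m creep '[{"dx":0,"dy":0.0003,"dz":0,"rx":0,"ry":0,"rz":0,"gripper":0},{"dx":0,"dy":0.0003,"dz":0,"rx":0,"ry":0,"rz":0,"gripper":0},{"dx":0,"dy":0.0003,"dz":0,"rx":0,"ry":0,"rz":0,"gripper":0}]'; python3 m.py
python3 -m creep '[{"dx":0,"dy":0,"dz":0,"rx":0,"ry":0,"rz":0,"gripper":0},{"dx":0,"dy":0,"dz":0,"rx":0,"ry":0,"rz":0,"gripper":0},{"dx":0,"dy":0,"dz":0,"rx":0,"ry":0,"rz":0,"gripper":0},{"dx":0,"dy":0,"dz":0,"rx":0,"ry":0,"rz":0,"gripper":0}]' ; python3 m.py
```

```text
time: 7.62
tool_pos: [0.5238, -0.0846, 0.2051]
tool_rot: [-1.572, -0.0, 1.264]
contact_force: [2.2, 0.3, 3.8]
opening: 0.0008
t 7.625 F [2.2 0.3 3.8] z 0.2051 deck 0.2127(191) shelf 0.1713(1422) diff 0.0414 caps 0.3200
time: 8.18
tool_pos: [0.5237, -0.0846, 0.205]
tool_rot: [-1.571, -0.0, 1.264]
contact_force: [3.9, 0.4, 4.8]
opening: 0.0002
t 8.175 F [3.9 0.4 4.8] z 0.2050 deck 0.2071(188) shelf 0.1713(1432) diff 0.0358 caps 0.3144
```

```bash
python3 -m creep '[{"dx":0,"dy":0,"dz":0,"rx":0,"ry":0,"rz":0,"gripper":0},{"dx":0,"dy":0,"dz":0,"rx":0,"ry":0,"rz":0,"gripper":0},{"dx":0,"dy":0,"dz":0,"rx":0,"ry":0,"rz":0,"gripper":0},{"dx":0,"dy":0,"dz":0,"rx":0,"ry":0,"rz":0,"gripper":0},{"dx":0,"dy":0,"dz":0,"rx":0,"ry":0,"rz":0,"gripper":0},{"dx":0,"dy":0,"dz":0,"rx":0,"ry":0,"rz":0,"gripper":0},{"dx":0,"dy":0,"dz":0,"rx":0,"ry":0,"rz":0,"gripper":0},{"dx":0,"dy":0,"dz":0,"rx":0,"ry":0,"rz":0,"gripper":0}]' ; python3 m.py
python3 -m creep '[{"dx":0,"dy":0,"dz":0,"rx":0,"ry":0,"rz":0,"gripper":0},{"dx":0,"dy":0,"dz":0,"rx":0,"ry":0,"rz":0,"gripper":0},{"dx":0,"dy":0,"dz":0,"rx":0,"ry":0,"rz":0,"gripper":0},{"dx":0,"dy":0,"dz":0,"rx":0,"ry":0,"rz":0,"gripper":0},{"dx":0,"dy":0,"dz":0,"rx":0,"ry":0,"rz":0,"gripper":0},{"dx":0,"dy":0,"dz":0,"rx":0,"ry":0,"rz":0,"gripper":0}]' ; python3 m.py pics/scene4.png
```

```text
time: 9.22
tool_pos: [0.5237, -0.0846, 0.205]
tool_rot: [-1.571, -0.0, 1.264]
contact_force: [3.3, 0.1, 5.6]
opening: 0.0006
t 9.225 F [3.3 0.1 5.6] z 0.2050 deck 0.1968(181) shelf 0.1714(1425) diff 0.0253 caps 0.3042
time: 10.02
tool_pos: [0.5237, -0.0846, 0.205]
tool_rot: [-1.571, -0.0, 1.264]
contact_force: [2.7, -0.1, 5.2]
opening: 0.0005
t 10.025 F [ 2.7 -0.1  5.2] z 0.2050 deck 0.1887(183) shelf 0.1713(1423) diff 0.0173 caps 0.2964
```

```bash
python3 -m creep '[{"dx":0,"dy":0,"dz":0,"rx":0,"ry":0,"rz":0,"gripper":0},{"dx":0,"dy":0,"dz":0,"rx":0,"ry":0,"rz":0,"gripper":0},{"dx":0,"dy":0,"dz":0,"rx":0,"ry":0,"rz":0,"gripper":0},{"dx":0,"dy":0,"dz":0,"rx":0,"ry":0,"rz":0,"gripper":0},{"dx":0,"dy":0,"dz":0,"rx":0,"ry":0,"rz":0,"gripper":0},{"dx":0,"dy":0,"dz":0,"rx":0,"ry":0,"rz":0,"gripper":0},{"dx":0,"dy":0,"dz":0,"rx":0,"ry":0,"rz":0,"gripper":0},{"dx":0,"dy":0,"dz":0,"rx":0,"ry":0,"rz":0,"gripper":0}]' ; python3 m.py
```

```text
time: 11.08
tool_pos: [0.5237, -0.0846, 0.205]
tool_rot: [-1.571, -0.0, 1.264]
contact_force: [2.6, -0.2, 5.4]
opening: 0.0007
t 11.075 F [ 2.6 -0.2  5.4] z 0.2050 deck 0.1782(184) shelf 0.1712(1412) diff 0.0069 caps 0.2862
```

```bash
python3 -m creep '[{"dx":0,"dy":0,"dz":0,"rx":0,"ry":0,"rz":0,"gripper":0},{"dx":0,"dy":0,"dz":0,"rx":0,"ry":0,"rz":0,"gripper":0},{"dx":0,"dy":-0.03,"dz":0,"rx":0,"ry":0,"rz":0,"gripper":0},{"dx":0,"dy":-0.06,"dz":0,"rx":0,"ry":0,"rz":0,"gripper":0},{"dx":0,"dy":-0.07,"dz":0,"rx":0,"ry":0,"rz":0,"gripper":0},{"dx":0,"dy":-0.07,"dz":0,"rx":0,"ry":0,"rz":0,"gripper":0},{"dx":0,"dy":-0.07,"dz":0,"rx":0,"ry":0,"rz":0,"gripper":0},{"dx":0,"dy":-0.07,"dz":0,"rx":0,"ry":0,"rz":0,"gripper":0}]' ; python3 m.py; 
python3 -m creep '[{"dx":0,"dy":-0.02,"dz":0,"rx":0,"ry":0,"rz":0,"gripper":0},{"dx":0,"dy":-0.02,"dz":0,"rx":0,"ry":0,"rz":0,"gripper":0},{"dx":0,"dy":-0.02,"dz":0,"rx":0,"ry":0,"rz":0,"gripper":0},{"dx":0,"dy":-0.02,"dz":0,"rx":0,"ry":0,"rz":0,"gripper":0}]'; python3 m.py pics/scene5.png
python3 - <<'E'
from h import *
p,d=read_camera('side'); im=cv2.cvtColor(p,cv2.COLOR_RGB2BGR); cv2.imwrite('pics/side5.png',cv2.resize(im[90:330,190:350],None,fx=3.5,fy=2.5,interpolation=cv2.INTER_CUBIC))
E
```

```text
time: 12.12
tool_pos: [0.5231, -0.0844, 0.2737]
tool_rot: [-1.568, -0.0, 1.264]
contact_force: [0.1, 0.6, 0.2]
opening: 0.0006
t 12.125 F [0.1 0.6 0.2] z 0.2737 deck 0.1699(177) shelf 0.1712(1427) diff -0.0013 caps 0.2776
time: 12.68
tool_pos: [0.5233, -0.0845, 0.2941]
tool_rot: [-1.569, -0.0, 1.264]
contact_force: [0.0, 0.2, -0.4]
opening: 0.0004
t 12.675 F [ 0.   0.2 -0.4] z 0.2941 deck 0.1698(183) shelf 0.1713(1419) diff -0.0015 caps 0.2777
```

View pics/scene5.png

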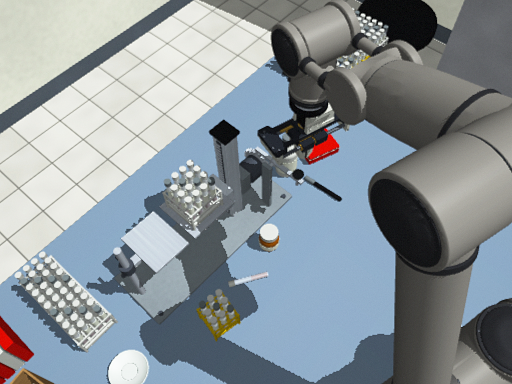

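View pics/side5.png

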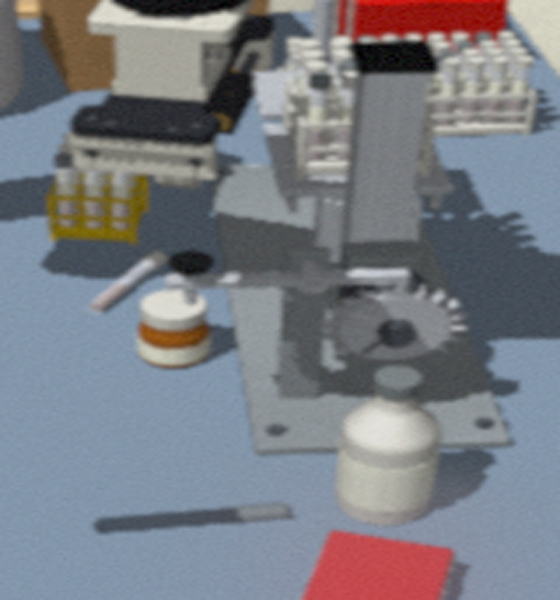

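The scene view shows the deck edge about level with the shelf near (190,225). The side view shows the pad level again and the pawl back on the wheel. The gripper is well above everything, and the jar, pen, tube, racks and bottle haven't moved. The deck height has held steady for 0.55 s, so I'm handing in.

```bash
python3 m.py; python3 -c "
from cell import robot; print(robot.hand_in())"
```

```text
t 12.775 F [-1.3 -0.   0.2] z 0.2943 deck 0.1699(186) shelf 0.1713(1430) diff -0.0015 caps 0.2777
the job is handed in; nothing more can be done
None
```

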